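# Open the bayonet filler cap of a hydraulic power unit

### The job

Open the oil filler of the hydraulic power unit so it can be topped up: press the winged filler cap down against its spring and, keeping it pressed, turn it anticlockwise until you feel its lugs meet their stop, then lift it straight off and stand it upright, gently, on the floor of the shallow steel tray. Never force the cap in its neck (keep every push and twist light, a little over the spring's own force), and leave everything else where it is.

Things in the scene. Friction and masses are not known exactly. Their poses are not given: they have to be found in the camera images.
- cap_grip (a point): The filler cap: loose, 130 to 225 g, a steel disc 68 mm across and 9 mm thick with one upright black grip bar (wing) across its top, 46 mm long, 14 mm wide, 24 mm high. The only winged cap on the unit. This point is the centre of the bar: bar top 12 mm above it, disc top 12 mm below it. x runs along the bar's length, y across its 14 mm width, z up.
- cap_foot (a point): Centre of the foot of the cap's steel spigot, 37.5 mm below the centre of the grip bar; on it the cap stands when set down. The spigot is 31 mm in diameter and reaches 16.5 mm below the disc, with two lugs at its foot, 45 mm over the lugs.
- neck: The fixed steel filler neck on the tank's lid, a tube 54 mm in outer diameter, 22 mm high; origin on its axis at the lid's surface, z up. A bayonet: the cap's lugs sit in detents under the neck's lip. Cap and neck bear 45 N on each other; more (rammed on the rim, twisted against detent or stop, pulled while locked) is forcing it.
- neck_rim (a point): Centre of the neck's rim. Round it a sprung rubber seal ring pushes the cap up. Pressed 3.5 mm down (about 12 N: it gives at 7 N, 1.5 N more per mm) the cap is out of its detents; 6.5 mm down it meets the rim, rigid. Keep it down while turning: after up to 45 degrees of free play the lugs must dive under the lip.
- filler (a point): Point on the lid under the cap, on the neck's axis. Kept pressed, the cap turns anticlockwise seen from above, with 0.05 to 0.2 N m of rubbing, to a rigid stop 43 to 87 degrees from where it began: different every time (the detents are wide), unmarked, to be felt. Only in the last 4 degrees before the stop the lugs are under the slots in the lip and the cap lifts straight off.
- pack: The hydraulic power unit, fixed: blue tank, lid 178 mm above the bench, then valve block and black motor in line. Origin on the bench below the filler's axis. In its frame the lid spans x -73 to 143, y -178 to 88 mm; block and motor go on to y -510 mm, no higher than 185 mm. On the lid also a plug at (100, 40) mm, 17 mm high, and a return pipe at x 95, y -130 to -220 mm, 52 mm high.
- tray: The shallow open steel tray, fixed: outside 160 mm (its x) by 240 mm (its y), walls 3 mm thick and 22 mm high. Origin at the centre of its underside on the bench; its floor's surface is 3 mm above. A ferrule stands in its +y half; its -y half is empty.
- ferrule: Steel hose ferrule, 34 mm in diameter, 45 mm high, standing in the tray's +y half; origin at the centre of its underside. Leave it there.
- bin: Blue open parts bin, fixed, 160 x 110 mm, 75 mm high; origin under its centre. Not the tray.
- oil: Grey oil bottle, 90 mm in diameter, 202 mm high, standing; origin under its centre. Bystander.
- adaptor: Steel hex adaptor, 28 mm across, 48 mm high, standing. Bystander.
- ferrule2: Steel ferrule, 30 mm in diameter, 40 mm high, standing on the bench in front of the tank. Bystander.
Not all that is in view belongs to the job. Leave any brown or yellow look-alike of the part that bears cap_grip alone.

How it is judged:
By the outcome, as a careful person would: the job done as asked, in the order asked, and still so for the second after the job is handed in, with the robot touching nothing.
It also fails if it takes over 64 s, if anything falls off the work surface, if the arm or the gripper's body presses on something with over 40 N, if the wrist force passes 120 N, or if a joint passes its speed limit or range.

### The arm

A 6-joint arm with a two-finger parallel gripper is mounted at the origin on the work surface. World frame = base frame: x ahead of the robot, y to its left, z up, the work surface at z = 0. Lengths are in m, angles in rad, forces in N, time in s.
With the tool pointing down it reaches from about 0.375 to 0.975 m from the base axis. Payload 3.8 kg.
Tool frame: the origin (TCP) lies at the very end of the fingers, on their centre line; the grasp point (between the pads) lies 19 mm behind it; z points along the fingers, y is the line along which they close (so a half turn about z gives the same grasp; the last joint's range is limited). The gripper opens to 85 mm and grips with 20 to 120 N. Pads are 22 mm wide; open, the fingers measure 114 mm over their backs; the gripper's body (76 mm by 85 mm) begins 54 mm behind the grasp point. The pads swing forward as they close: fully open they stand 13 mm farther back than shut.
Start: joints at [-0.037, 0.264, 1.604, -0, 1.274, -0.037], TCP at [0.675, -0, 0.231] pointing down, gripper open.
Joint ranges: [-2.63, 2.63], [-0.94, 2.18], [0.31, 2.57], [-1.31, 4.45], [0, 2.66], [-2.55, 2.55]. Speed limits (rad/s): [2.57, 2.57, 3.14, 3.14, 3.14, 3.14].

### API

Orientations are given as a rotation vector (axis times angle).
In Python, from workcell import monitor, viewer, job gives the robot as it stands. The module is installed in compiled form; this text tells all that it offers.
- The arm moves only by the tool step_arm, never from a script. Its argument "series" is one flat list of numbers, 4 for each row, row after row: the shift along the tool's x, y, z in m, then the turn about the tool's z in rad. A call has 1 to 8 rows; each row is the pose to reach, as a shift and turn from the pose commanded when the call began, along the tool's axes at that moment; what a row does not reach only later rows make up. A row lasts 1/8 s, in which the tool goes at most 62.5 mm and 10.7 degrees, less where a joint would pass 70% of its speed; a pose out of reach is approached as far as the arm can. A call with a gripper value outside its range is refused whole. "gripper" is the opening, from 0 (shut) to 1 (fully open), set as the call begins (left out, the last holds). The fingers move at their own pace and stop on an object; "newtons" is the grip in N (left out, the last holds). Time passes only in rows, so rows that repeat a pose let the fingers close. It gives the time, the measured TCP pose, the force, the opening and the grip force at its end, in the units of the state.
- monitor.read_state(): the state, without advancing time (a new reading comes with each control period).
- viewer.read_camera(name): name is "scene" or "side" or "wrist"; returns a dict with "image" (384x512x3 uint8, red, green, blue), "intrinsics" (3x3 intrinsics, pixels), "T" (4x4, takes a point from camera to world coordinates); the wrist camera has in their place "hand_eye" (4x4, takes a point from camera to tool coordinates, whose origin is the TCP and whose axes are the flange's). Camera axes: x right, y up, looking along -z (the intrinsics and any distortion apply to the point x, -y, -z); pixel columns grow to the right and rows downward; lengths in m; the calibration is good to about 2 mm. A picture is of the moment at which its call begins: read the wrist's pose just before it. There is no depth.
- job.finish_job(): hands the job in; it is judged then, once.
Trained networks look in a picture, given as the dict that the camera call returned (one of the last four; its "shot" number tells which), for a name from the list of things; names that differ only in an ending like _2 or _b are one class to them, and where a whole thing is asked for, a point or a joint stands for the part that bears it (a point fixed in the world has none). Each returns a list of dicts, best first, with "score" (0 to 1); they miss things now and then, are a little off and sometimes report something else, mostly with a low value. They report only what shows in the picture. A call takes as long as a camera call. They do not tell look-alikes from the thing itself.
- viewer.boxes_of(picture, label): "extent" ([centre column, centre row, width, height] in pixels, round what is visible of it).
- viewer.spot_point(picture, label): "point" ([column, row] in pixels: a listed point, or the origin of a listed thing).
The state is a dict: "time": time; "q": joint angles; "joint_vel": joint speeds; "joint_torque": joint torques, N m; "tool_pos": TCP position; "tcp_rot": TCP orientation; "wrist_force": force on the tool from outside, world axes, zero at the start; "torque": the same for the moment, N m; "width": opening from 0.0 (shut) to 1.0 (fully open); "grip_force": force on a finger pad.
Only numpy, scipy, OpenCV 4.12 (cv2) and the standard library are available. Lean on these libraries where they do the work, as an engineer would, in place of code of your own. Each camera call takes 0.05 s, during which the arm holds its last target. There are 200 camera calls.

## Working session

There is one attempt and no reset: what is moved stays moved. The work goes in short steps, Python scripts to look and compute and a tool call to move; the robot and the scene stay as the last step left them, time stands still between calls to the robot, and variables do not carry over. Pictures are saved under pics/ and viewed, at most 10 in all, crops included, and the job is handed in when it is done.

Besides the shell and the picture viewer there is one more tool, called after "Request:" as name(argument=value, ...) on one line, values as JSON. step_arm: Moves the arm, as the interface text tells. Its arguments: {"type":"object","properties":{"series":{"type":"array"},"gripper":{"type":"number"},"newtons":{"type":"number"}},"required":["series"]}

```bash
mkdir -p pics; cat > h.py <<'E'
import numpy as np, cv2
from scipy.spatial.transform import Rotation as R
from workcell import monitor, viewer, job
def shot(n):
    s=monitor.read_state(); p=viewer.read_camera(n)
    if 'T' in p: T=np.array(p['T'])
    else:
        W=np.eye(4); W[:3,:3]=R.from_rotvec(s['tcp_rot']).as_matrix(); W[:3,3]=s['tool_pos']; T=W@np.array(p['hand_eye'])
    return p,T
def ray(p,T,px):
    K=np.array(p['intrinsics']); d=p.get('distortion')
    u=cv2.undistortPoints(np.array([[px]],float),K,None if d is None else np.array(d,float))[0,0]
    v=T[:3,:3]@np.array([u[0],-u[1],-1]); return T[:3,3],v/np.linalg.norm(v)
def onz(p,T,px,z):
    o,v=ray(p,T,px); return o+v*(z-o[2])/v[2]
def tri(rs):
    A=0;b=0
    for o,v in rs:
        M=np.eye(3)-np.outer(v,v);A=A+M;b=b+M@o
    x=np.linalg.solve(A,b); return x,[np.linalg.norm(np.cross(x-o,v)) for o,v in rs]
E
python3 - <<'E'
from h import *
ims=[]
np.set_printoptions(precision=4,suppress=True)
print(monitor.read_state())
for n in ['scene','side','wrist']:
    p,T=shot(n); print(n,p.keys(),p['intrinsics'],T)
    cv2.imwrite(f'pics/{n}0.png',p['image'][:,:,::-1])
    for l in ['cap_grip','cap_foot','neck_rim','neck','pack','tray','ferrule','bin','oil','adaptor','ferrule2']:
        r=viewer.spot_point(p,l)
        print(n,l,[(np.round(a['point']).tolist(),round(a['score'],2)) for a in r[:3]])
E
```

```text
{'time': 0.0, 'q': array([-0.0369,  0.2648,  1.6054, -0.    ,  1.2737, -0.0369]), 'joint_vel': array([-0.0013, -0.0008,  0.0006, -0.0007, -0.0014,  0.0025]), 'joint_torque': array([  0.0006, -51.5121, -36.7309,  -0.    ,   0.0131,   0.    ]), 'tool_pos': array([0.6742, 0.    , 0.2299]), 'tcp_rot': array([-2.2202, -2.2203,  0.0025]), 'wrist_force': array([-0.5056,  0.1051,  0.4749]), 'torque': array([ 0.0035, -0.0372,  0.0033]), 'grip_force': 0.0, 'width': 1.0040480285158007}
scene dict_keys(['image', 'intrinsics', 'T', 'shot']) [[464.2118   0.     258.0905]
 [  0.     464.2118 192.3051]
 [  0.       0.       1.    ]] [[ 0.282  -0.6493  0.7064  1.3285]
 [ 0.9594  0.1967 -0.2022 -0.1839]
 [-0.0077  0.7347  0.6784  0.894 ]
 [ 0.      0.      0.      1.    ]]
scene cap_grip [([239.0, 192.0], 0.86), ([297.0, 231.0], 0.66), ([322.0, 263.0], 0.6)]
scene cap_foot [([239.0, 206.0], 0.9), ([323.0, 275.0], 0.75), ([299.0, 244.0], 0.68)]
scene neck_rim [([239.0, 202.0], 0.61)]
scene neck [([242.0, 208.0], 0.73)]
scene pack [([334.0, 190.0], 0.57)]
scene tray [([333.0, 188.0], 0.98)]
scene ferrul
[... 1114 characters left out ...]
 286.0], 0.49)]
wrist dict_keys(['image', 'intrinsics', 'hand_eye', 'shot']) [[272.8965   0.     254.0279]
 [  0.     272.8965 193.1615]
 [  0.       0.       1.    ]] [[ 1.      0.0003  0.0019  0.6752]
 [-0.0007  0.9653  0.261   0.0654]
 [-0.0018 -0.261   0.9653  0.3733]
 [ 0.      0.      0.      1.    ]]
wrist cap_grip [([295.0, 46.0], 0.97), ([172.0, 279.0], 0.93), ([190.0, 64.0], 0.87)]
wrist cap_foot [([291.0, 54.0], 0.92), ([201.0, 71.0], 0.88), ([184.0, 248.0], 0.82)]
wrist neck_rim []
wrist neck []
wrist pack []
wrist tray []
wrist ferrule [([71.0, 222.0], 0.9)]
wrist bin [([99.0, 358.0], 0.96)]
wrist oil []
wrist adaptor [([62.0, 111.0], 0.95)]
wrist ferrule2 [([71.0, 222.0], 0.9)]
```

```bash
python3 - <<'E'
import cv2,numpy as np
a=[cv2.imread(f'pics/{n}0.png') for n in ['scene','side','wrist']]
cv2.imwrite('pics/c0.png',np.vstack([np.hstack([cv2.resize(a[0],(400,300)),cv2.resize(a[1],(400,300))]),np.hstack([cv2.resize(a[2],(400,300)),np.zeros((300,400,3),np.uint8)])]))
E
```

```text
(no output)
```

View pics/c0.png

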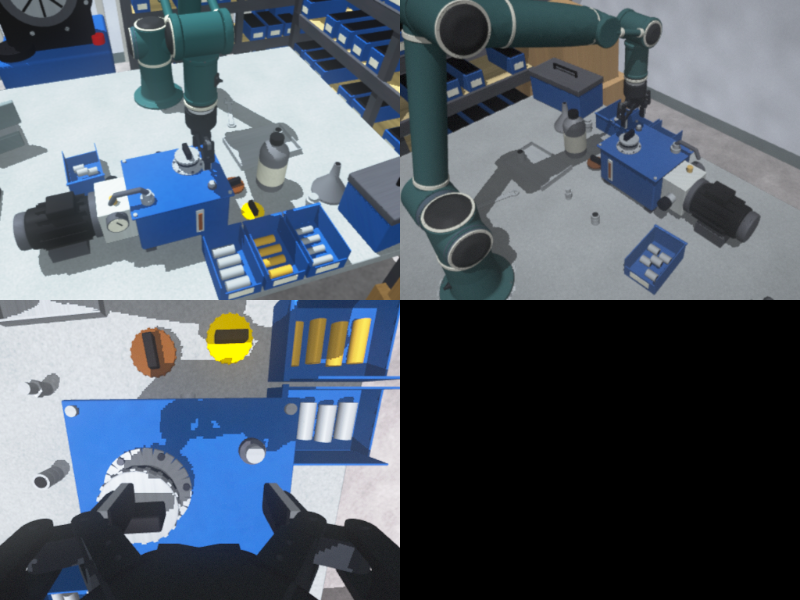

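View pics/scene0.png

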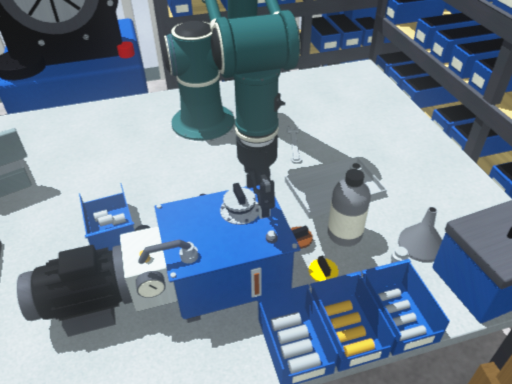

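```bash
python3 - <<'E'
from h import *
np.set_printoptions(precision=4,suppress=True)
P={n:shot(n) for n in ['scene','side','wrist']}
sp=lambda n,l,i=0: viewer.spot_point(P[n][0],l)[i]['point']
def near(n,l,px):
    return min((r['point'] for r in viewer.spot_point(P[n][0],l)),key=lambda q:np.hypot(q[0]-px[0],q[1]-px[1]))
g={'scene':(239,192),'side':(296,174),'wrist':(172,279)}
px={n:near(n,'cap_grip',g[n]) for n in g}
print(px,'cap',tri([ray(*P[n],px[n]) for n in g]))
g={'scene':(239,206),'side':(295,182),'wrist':(184,248)}
print('foot',tri([ray(*P[n],near(n,'cap_foot',g[n])) for n in g]))
for n in ['scene','side']:
    print('tray',n,onz(*P[n],sp(n,'tray'),0),'oil',onz(*P[n],sp(n,'oil'),0), 'bin',onz(*P[n],sp(n,'bin'),0))
    for q in viewer.spot_point(P[n][0],'ferrule'): print('fer',n,onz(*P[n],q['point'],0),onz(*P[n],q['point'],.003))
print('tray tri',tri([ray(*P[n],sp(n,'tray')) for n in ['scene','side']]))
c=lambda n,x,y,w,h,s: cv2.resize(P[n][0]['image'][y:y+h,x:x+w,::-1],None,fx=s,fy=s,interpolation=cv2.INTER_CUBIC)
a=c('side',120,150,100,75,4); b=c('scene',200,165,100,75,4); d=c('scene',280,120,100,75,4); e=c('wrist',110,215,133,100,3)
cv2.imwrite('pics/c1.png',np.vstack([np.hstack([a,b]),np.hstack([d,e[:300,:400] if e.shape[1]>=400 else np.pad(e,((0,0),(0,400-e.shape[1]),(0,0)))])]))
E
```

```text
{'scene': [237.0, 192.0], 'side': [292.1, 174.8], 'wrist': [169.9, 277.5]} cap (array([ 0.6206, -0.0287,  0.2242]), [np.float64(0.002651590536876116), np.float64(0.001728508064764096), np.float64(0.002256207850034436)])
foot (array([ 0.6248, -0.0298,  0.188 ]), [np.float64(0.005525070851313288), np.float64(0.006284384289776857), np.float64(0.001428185621316343)])
tray scene [0.4495 0.296  0.    ] oil [ 0.617   0.2522 -0.    ] bin [ 0.4185 -0.3243  0.    ]
fer scene [0.4242 0.3711 0.    ] [0.4272 0.3692 0.003 ]
fer scene [ 0.4155 -0.0689  0.    ] [ 0.4186 -0.0693  0.003 ]
tray side [0.4242 0.2976 0.    ] oil [0.6177 0.2494 0.    ] bin [ 0.4117 -0.3272  0.    ]
fer side [0.4269 0.3751 0.    ] [0.4252 0.372  0.003 ]
fer side [ 0.4031 -0.0822  0.    ] [ 0.4014 -0.0841  0.003 ]
tray tri (array([ 0.4322,  0.3076, -0.0147]), [np.float64(0.003358519238731805), np.float64(0.0033585192387319976)])
```

View pics/c1.png

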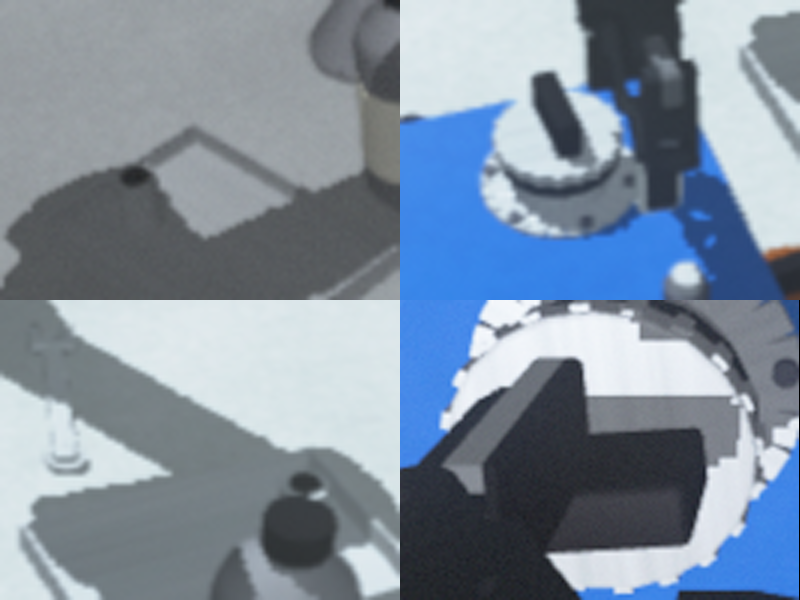

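Request:
step_arm(series=[0, 0, -0.05, 0.1, 0, 0, -0.1, 0.28, -0.015, -0.027, -0.1, 0.46, -0.03, -0.054, -0.1, 0.64, -0.03, -0.054, -0.1, 0.82, -0.03, -0.054, -0.1, 1.0, -0.03, -0.054, -0.1, 1.18, -0.03, -0.054, -0.1, 1.36])

```text
time: 3.75
tool_pos: [0.6209, -0.03, 0.3314]
tcp_rot: [-3.125, -0.321, -0.0]
wrist_force: [0.3, 0.1, -0.6]
width: 1.0
grip_force: 0.0
```

Request:
step_arm(series=[0, 0, 0, 0.15, 0, 0, 0, 0.21, 0, 0, 0, 0.21])

```text
time: 4.12
tool_pos: [0.621, -0.03, 0.3313]
tcp_rot: [-3.142, -0.002, -0.0]
wrist_force: [-0.2, 0.1, 0.7]
width: 1.0
grip_force: 0.0
```

```bash
cat > look.py <<'E'
from h import *
import sys
np.set_printoptions(precision=4,suppress=True)
s=monitor.read_state(); p,T=shot('wrist')
print(s['time'],s['tool_pos'],s['tcp_rot'],'q',s['q'],'F',s['wrist_force'],s['torque'],s['width'])
print(R.from_rotvec(s['tcp_rot']).as_matrix())
for l,z in [('cap_grip',.2275),('cap_foot',.19),('neck_rim',.2),('neck',.178),('tray',0),('ferrule',.003)]:
    for r in viewer.spot_point(p,l)[:3]: print(l,np.round(r['point']),round(r['score'],2),onz(p,T,r['point'],z))
cv2.imwrite(f'pics/{sys.argv[1]}.png',p['image'][:,:,::-1])
E
python3 look.py w1
```

```text
4.125 [ 0.621  -0.03    0.3313] [-3.1416 -0.0024 -0.0001] q [-0.0883  0.119   1.5931  0.      1.4294  1.481 ] F [-0.1629  0.0828  0.7398] [-0.004  -0.0068 -0.0171] 0.9995959901558931
[[ 1.      0.0015  0.0001]
 [ 0.0015 -1.      0.    ]
 [ 0.0001 -0.     -1.    ]]
cap_grip [251. 191.] 0.9 [ 0.622  -0.0273  0.2275]
cap_grip [138.  93.] 0.88 [0.7084 0.0684 0.2275]
cap_grip [158. 172.] 0.85 [0.6402 0.0577 0.2275]
cap_foot [253. 181.] 0.95 [ 0.6238 -0.0295  0.19  ]
cap_foot [167. 165.] 0.84 [0.6407 0.0601 0.19  ]
cap_foot [149.  97.] 0.79 [0.7074 0.0728 0.19  ]
tray [ 84. 253.] 0.89 [0.4402 0.2931 0.    ]
ferrule [ 47. 265.] 0.84 [0.4159 0.3659 0.003 ]
ferrule [279. 271.] 0.69 [ 0.4042 -0.08    0.003 ]
ferrule [253. 180.] 0.21 [ 0.584  -0.0295  0.003 ]
```

View pics/w1.png

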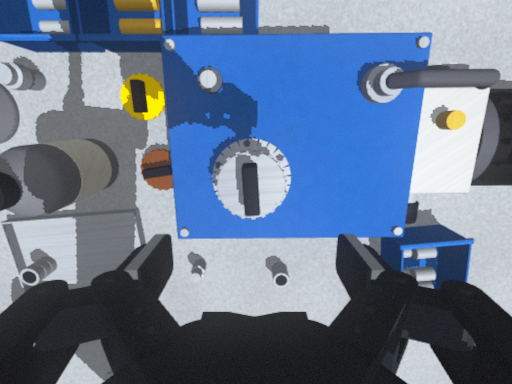

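```bash
python3 - <<'E'
from h import *
np.set_printoptions(precision=4,suppress=True)
p,T=shot('wrist'); g=p['image'].max(2).astype(int)
L=[];Rr=[]
for r in range(168,206,3):
    row=g[r,230:275]; c=[i for i in range(45) if row[i]<70]
    # subpixel edges
    def edge(i,j): # between bright i and dark j
        return 230+i+(row[i]-95)/(row[i]-row[j])*(j-i)
    a=edge(c[0]-1,c[0]); b=edge(c[-1]+1,c[-1])
    A=onz(p,T,(a,r),.2395); B=onz(p,T,(b,r),.2395); print(r,c[0]+230,c[-1]+230,A[:2],B[:2],B[1]-A[1])
    L.append(A);Rr.append(B)
for E in (L,Rr):
    E=np.array(E); print(np.polyfit(E[:,0],E[:,1],1), E[:,1].mean())
# disc outline circle fit by bounding columns
print(viewer.boxes_of(p,'cap_grip')[:3])
E
```

```text
168 242 250 [ 0.646  -0.0192] [ 0.646  -0.0308] -0.01163708096538546
171 242 256 [ 0.6434 -0.0192] [ 0.6434 -0.0324] -0.01313946684679463
174 243 256 [ 0.6407 -0.0158] [ 0.6407 -0.0325] -0.016723208918101345
177 243 256 [ 0.6381 -0.0189] [ 0.6381 -0.0326] -0.013644125583869855
180 243 245 [ 0.6354 -0.0193] [ 0.6354 -0.0453] -0.02604413634033436
183 243 250 [ 0.6327 -0.0201] [ 0.6327 -0.0383] -0.018262930234526527
186 243 246 [ 0.63 -0.02] [ 0.63   -0.0291] -0.009047337680919258
189 244 257 [ 0.6273 -0.0195] [ 0.6273 -0.0333] -0.013835348507400234
192 244 245 [ 0.6245 -0.02  ] [ 0.6245 -0.0301] -0.010079011865149045
195 244 244 [ 0.6218 -0.0206] [ 0.6218 -0.0298] -0.00925369462338613
198 244 244 [ 0.619  -0.0208] [ 0.619  -0.0256] -0.004771432261156793Traceback (most recent call last):
  File "<stdin>", line 10, in <module>
IndexError: list index out of range
```

```bash
python3 - <<'E'
from h import *
np.set_printoptions(precision=4,suppress=True)
p,T=shot('wrist'); np.savez('w.npz',T=T,K=p['intrinsics'],im=p['image'])
cv2.imwrite('pics/z1.png',cv2.resize(p['image'][125:230,200:305,::-1],(595,595),interpolation=cv2.INTER_NEAREST)[:595])
ca=np.array(viewer.boxes_of(p,'cap_grip')[0]['extent']);print(ca)
for n in ['scene','side']:
    q,t=shot(n); np.savez(n+'.npz',T=t,K=q['intrinsics'],im=q['image']); r=viewer.spot_point(q,'cap_grip'); print(n,[(onz(q,t,a['point'],.2275),a['score']) for a in r[:2]])
E
```

```text
[157.2 171.4  33.8  40.7]
scene [(array([ 0.6205, -0.0249,  0.2275]), 0.61), (array([0.8594, 0.0696, 0.2275]), 0.57)]
side [(array([ 0.6292, -0.0269,  0.2275]), 0.88), (array([ 0.5804, -0.0706,  0.2275]), 0.68)]
```

View pics/z1.png

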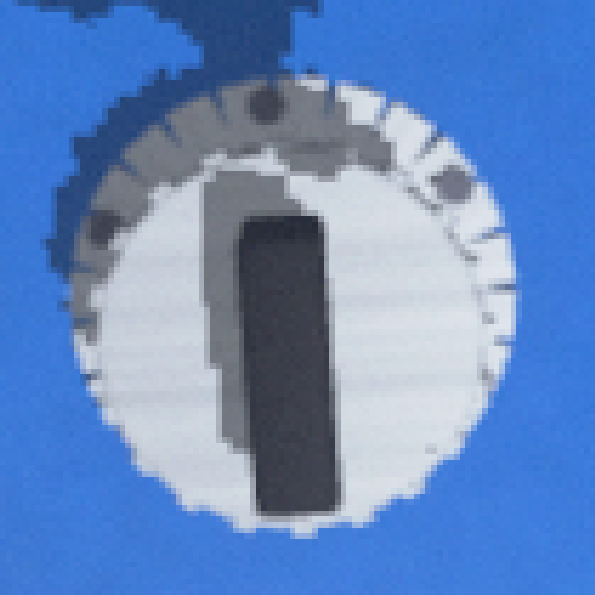

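```bash
python3 - <<'E'
from h import *
np.set_printoptions(precision=4,suppress=True)
d=np.load('w.npz'); p={'intrinsics':d['K']};T=d['T']
f=lambda x,y,z:onz(p,T,(200+x/5.667-.5,125+y/5.667-.5),z)[:2]
def circ(P):
    P=np.array(P);A=np.c_[2*P,np.ones(len(P))];s=np.linalg.lstsq(A,(P**2).sum(1),rcond=None)[0];return s[:2],np.sqrt(s[2]+s[:2]@s[:2])
top=[(97,310),(120,240),(160,190),(210,158),(330,165),(400,180),(450,225),(490,330),(485,380),(88,360),(95,400)]
print('disc top',circ([f(*q,.2155) for q in top]))
lo=[(110,430),(150,472),(200,505),(240,528),(300,532),(360,522),(410,493),(455,455)]
print('low', circ([f(*q,.2155) for q in lo]),circ([f(*q,.2065) for q in lo]))
print('both',circ([f(*q,.2155) for q in top+lo]))
print('bar far end',f(282,217,.2395),'near',f(298,515,.2395),f(298,515,.2155))
fl=[(72,310),(85,240),(150,130),(210,92),(300,76),(380,100),(440,145),(500,225),(515,290),(508,345)]
for z in (.178,.182,.186): print('flange',z,circ([f(*q,z) for q in fl]))
# side cam
for q in [(-1,0)]: pass
E
```

```text
disc top (array([ 0.6238, -0.027 ]), np.float64(0.03436677029453221))
low (array([ 0.6261, -0.0276]), np.float64(0.035279228275478934)) (array([ 0.624 , -0.0276]), np.float64(0.03651092600756918))
both (array([ 0.6244, -0.0271]), np.float64(0.034022859258458674))
bar far end [ 0.6506 -0.0264] near [ 0.6026 -0.0287] [ 0.5939 -0.0286]
flange 0.178 (array([ 0.6241, -0.0274]), np.float64(0.04282463662156678))
flange 0.182 (array([ 0.6249, -0.0274]), np.float64(0.0422445237984998))
flange 0.186 (array([ 0.6258, -0.0275]), np.float64(0.041664410975429576))
```

Request:
step_arm(series=[0.0035, -0.003, 0.03, -0.05, 0.0035, -0.003, 0.06, -0.05, 0.0035, -0.003, 0.09, -0.05, 0.0035, -0.003, 0.105, -0.05, 0.0035, -0.003, 0.112, -0.05, 0.0035, -0.003, 0.112, -0.05])

```text
time: 5.58
tool_pos: [0.6248, -0.027, 0.2196]
tcp_rot: [3.141, 0.08, 0.001]
wrist_force: [0.6, -0.1, -0.2]
width: 1.0
grip_force: 0.0
```

Request:
step_arm(series=[0, 0, 0, 0, 0, 0, 0, 0, 0, 0, 0, 0, 0, 0, 0, 0, 0, 0, 0, 0, 0, 0, 0, 0], gripper=0.3, newtons=30)

```text
time: 6.32
tool_pos: [0.6245, -0.027, 0.2192]
tcp_rot: [-3.141, -0.08, 0.0]
wrist_force: [0.5, -0.1, -0.3]
width: 0.3
grip_force: 0.0
```

```bash
python3 look.py w2 | head -5
```

```text
6.325 [ 0.6245 -0.027   0.2192] [-3.1405 -0.0797  0.0001] q [-0.0831  0.1782  1.73    0.      1.2335  1.4369] F [ 0.485  -0.1314 -0.2535] [ 0.0123 -0.0138 -0.0109] 0.30028612223612916
[[ 0.9987  0.0508 -0.0001]
 [ 0.0508 -0.9987  0.    ]
 [-0.0001 -0.0001 -1.    ]]
cap_grip [130. 184.] 0.84 [0.6555 0.0366 0.2275]
```

View pics/w2.png

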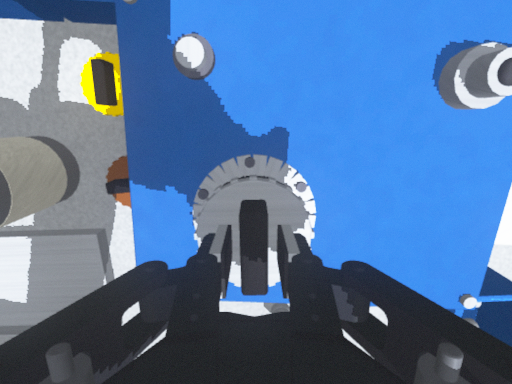

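Request:
step_arm(series=[0, 0, 0, 0, 0, 0, 0, 0, 0, 0, 0, 0, 0, 0, 0, 0], gripper=0, newtons=50)

```text
time: 7.18
tool_pos: [0.6245, -0.0269, 0.2194]
tcp_rot: [-3.141, -0.08, -0.0]
wrist_force: [-1.5, 0.8, 1.9]
width: 0.151
grip_force: 51.3
```

```bash
cat > st.py <<'E'
from h import *
np.set_printoptions(precision=4,suppress=True)
s=monitor.read_state();M=R.from_rotvec(s['tcp_rot']).as_matrix()
print(s['time'],s['tool_pos'],'yaw',round(float(np.degrees(np.arctan2(M[1,0],M[0,0]))),2),'tilt',M[:2,2],'F',s['wrist_force'],'M',s['torque'],s['width'],s['grip_force'],'q6',s['q'][5])
E
python3 st.py
```

```text
7.175 [ 0.6245 -0.0269  0.2194] yaw 2.92 tilt [0.0001 0.0001] F [-1.5243  0.8365  1.9058] M [-0.002   0.0801  0.0817] 0.15056811668158931 51.29908204078674 q6 1.436872643704327
```

Request:
step_arm(series=[0, 0, 0.001, 0, 0, 0, 0.002, 0, 0, 0, 0.003, 0, 0, 0, 0.003, 0])

```text
time: 7.68
tool_pos: [0.6245, -0.027, 0.2179]
tcp_rot: [3.141, 0.08, 0.001]
wrist_force: [-3.5, 1.7, 8.6]
width: 0.151
grip_force: 52.2
```

```bash
python3 st.py
```

```text
7.675 [ 0.6245 -0.027   0.2179] yaw 2.91 tilt [0.0007 0.    ] F [-3.468   1.7193  8.6326] M [0.1549 0.6812 0.1117] 0.15128814365297197 52.218207120895386 q6 1.436908404303179
```

Request:
step_arm(series=[0, 0, 0.0015, 0, 0, 0, 0.003, 0, 0, 0, 0.0045, 0, 0, 0, 0.0045, 0])

```text
time: 8.18
tool_pos: [0.6246, -0.027, 0.2147]
tcp_rot: [3.14, 0.08, 0.002]
wrist_force: [-6.3, 0.5, 13.4]
width: 0.152
grip_force: 52.9
```

```bash
python3 st.py
```

```text
8.175 [ 0.6246 -0.027   0.2147] yaw 2.92 tilt [ 0.0013 -0.0001] F [-6.2744  0.4503 13.3604] M [0.1602 1.0509 0.0873] 0.1515916070540674 52.91341423988342 q6 1.436886582455377
```

Request:
step_arm(series=[-0.0005, 0, 0.0005, 0, -0.001, 0, 0.001, 0, -0.001, 0, 0.001, 0])

```text
time: 8.55
tool_pos: [0.6246, -0.0269, 0.2144]
tcp_rot: [3.14, 0.08, 0.006]
wrist_force: [-4.0, 1.8, 12.9]
width: 0.154
grip_force: 53.0
```

```bash
python3 st.py
```

```text
8.55 [ 0.6246 -0.0269  0.2144] yaw 2.92 tilt [ 0.0037 -0.    ] F [-4.0498  1.7656 12.9239] M [0.2052 0.8303 0.1455] 0.15377052587456672 53.02498698234558 q6 1.4366978568239401
```

Request:
step_arm(series=[0, 0, 0.0005, 0, 0, 0, 0.001, 0, 0, 0, 0.001, 0])

```text
time: 8.93
tool_pos: [0.6246, -0.027, 0.2136]
tcp_rot: [3.14, 0.08, 0.006]
wrist_force: [-4.6, 1.1, 14.8]
width: 0.152
grip_force: 53.2
```

```bash
python3 st.py
```

```text
8.925 [ 0.6246 -0.027   0.2136] yaw 2.92 tilt [ 0.0037 -0.    ] F [-4.6046  1.0639 14.8345] M [0.2172 0.925  0.0686] 0.15236565496530835 53.15710186958313 q6 1.436683686385856
```

Request:
step_arm(series=[0, 0, 0, -0.04, 0, 0, 0, -0.08, 0, 0, 0, -0.12, 0, 0, 0, -0.16, 0, 0, 0, -0.2, 0, 0, 0, -0.2])

```text
time: 9.68
tool_pos: [0.6259, -0.0273, 0.2142]
tcp_rot: [3.116, 0.392, 0.011]
wrist_force: [-2.4, 0.9, 13.0]
width: 0.146
grip_force: 53.1
```

```bash
python3 st.py
```

```text
9.675 [ 0.6259 -0.0273  0.2142] yaw 14.35 tilt [ 0.007  -0.0004] F [-2.378   0.8837 12.9961] M [ 0.1149  0.4073 -0.0905] 0.14611752101881123 53.07298421859741 q6 1.2369009594233558
```

Request:
step_arm(series=[0, 0, 0.001, 0, 0, 0, 0.001, -0.04, 0, 0, 0.001, -0.08, 0, 0, 0.001, -0.12, 0, 0, 0.001, -0.16, 0, 0, 0.001, -0.2, 0, 0, 0.001, -0.2])

```text
time: 10.55
tool_pos: [0.6261, -0.0276, 0.2135]
tcp_rot: [3.06, 0.701, 0.011]
wrist_force: [-1.8, 0.1, 13.8]
width: 0.148
grip_force: 53.2
```

```bash
python3 st.py
```

```text
10.55 [ 0.6261 -0.0276  0.2135] yaw 25.8 tilt [ 0.0075 -0.001 ] F [-1.8238  0.1198 13.7564] M [ 0.0138  0.467  -0.0871] 0.1481676683656947 53.21341574192047 q6 1.0369703072150636
```

Request:
step_arm(series=[0, 0, 0.0005, -0.04, 0, 0, 0.0005, -0.08, 0, 0, 0.0005, -0.12, 0, 0, 0.0005, -0.16, 0, 0, 0.0005, -0.2, 0, 0, 0.0005, -0.23, 0, 0, 0.0005, -0.23])

```text
time: 11.42
tool_pos: [0.6265, -0.0277, 0.2133]
tcp_rot: [2.958, 1.047, 0.012]
wrist_force: [-1.0, -1.1, 14.9]
width: 0.151
grip_force: 53.3
```

```bash
python3 st.py
```

```text
11.425 [ 0.6265 -0.0277  0.2133] yaw 38.98 tilt [ 0.0084 -0.0011] F [-0.9936 -1.1329 14.8936] M [-0.0879  0.3797 -0.2196] 0.15103590315262783 53.27750086784363 q6 0.8070294237395047
```

Request:
step_arm(series=[0, 0, 0, -0.02, 0, 0, 0, -0.04, 0, 0, 0, -0.06, 0, 0, 0, -0.06])

```text
time: 11.92
tool_pos: [0.6265, -0.0277, 0.2133]
tcp_rot: [2.925, 1.135, 0.012]
wrist_force: [-0.7, 0.1, 14.5]
width: 0.15
grip_force: 53.3
```

```bash
python3 st.py
```

```text
11.925 [ 0.6265 -0.0277  0.2133] yaw 42.41 tilt [ 0.0085 -0.0011] F [-0.6803  0.0553 14.4886] M [-0.1276  0.3845 -0.2331] 0.14977566442247944 53.27771186828613 q6 0.7471395016747476
```

Request:
step_arm(series=[0, 0, 0, -0.02, 0, 0, 0, -0.04, 0, 0, 0, -0.06, 0, 0, 0, -0.06])

```text
time: 12.42
tool_pos: [0.6266, -0.0276, 0.2133]
tcp_rot: [2.89, 1.222, 0.012]
wrist_force: [0.0, -0.7, 14.3]
width: 0.152
grip_force: 53.3
```

```bash
python3 st.py
```

```text
12.425 [ 0.6266 -0.0276  0.2133] yaw 45.84 tilt [ 0.0085 -0.001 ] F [ 0.0118 -0.6783 14.3348] M [ 0.0083  0.3926 -0.161 ] 0.15157324444605874 53.276007771492004 q6 0.6871736114026407
```

Request:
step_arm(series=[0, 0, 0, -0.02, 0, 0, 0, -0.04, 0, 0, 0, -0.06, 0, 0, 0, -0.06])

```text
time: 12.92
tool_pos: [0.6263, -0.0275, 0.2133]
tcp_rot: [2.852, 1.308, 0.011]
wrist_force: [-2.0, 0.3, 16.0]
width: 0.151
grip_force: 53.3
```

```bash
python3 st.py
```

```text
12.925 [ 0.6263 -0.0275  0.2133] yaw 49.27 tilt [ 0.008  -0.0007] F [-2.0032  0.3429 15.9951] M [ 0.0581  0.4505 -0.2342] 0.15109018271235292 53.33971381187439 q6 0.6272635025228253
```

Request:
step_arm(series=[0, 0, 0, -0.02, 0, 0, 0, -0.04, 0, 0, 0, -0.06, 0, 0, 0, -0.06])

```text
time: 13.42
tool_pos: [0.6256, -0.0271, 0.2133]
tcp_rot: [2.813, 1.393, 0.009]
wrist_force: [-3.3, 1.2, 15.6]
width: 0.149
grip_force: 53.5
```

```bash
python3 st.py
```

```text
13.425 [ 0.6256 -0.0271  0.2133] yaw 52.7 tilt [ 0.0065 -0.    ] F [-3.2816  1.2093 15.5757] M [ 0.1713  0.758  -0.3246] 0.14886713175148777 53.52307677268982 q6 0.567463998607913
```

Request:
step_arm(series=[0, 0, 0, -0.015, 0, 0, 0, -0.03, 0, 0, 0, -0.03])

```text
time: 13.8
tool_pos: [0.6252, -0.0269, 0.2132]
tcp_rot: [2.792, 1.435, 0.008]
wrist_force: [-5.0, 1.5, 16.7]
width: 0.152
grip_force: 53.6
```

```bash
python3 st.py
```

```text
13.8 [ 0.6252 -0.0269  0.2132] yaw 54.41 tilt [0.0056 0.0003] F [-4.9877  1.53   16.719 ] M [ 0.2468  0.9164 -0.4146] 0.1516744896258647 53.639352321624756 q6 0.5375893884515476
```

Request:
step_arm(series=[0, 0, 0, -0.015, 0, 0, 0, -0.03, 0, 0, 0, -0.03])

```text
time: 14.18
tool_pos: [0.6251, -0.0268, 0.2132]
tcp_rot: [2.771, 1.476, 0.008]
wrist_force: [-4.6, 1.9, 16.9]
width: 0.15
grip_force: 53.9
```

```bash
python3 st.py
```

```text
14.175 [ 0.6251 -0.0268  0.2132] yaw 56.09 tilt [0.0052 0.0006] F [-4.5883  1.8506 16.9287] M [ 0.3087  0.9948 -0.6277] 0.1497690798357349 53.893057107925415 q6 0.5082130938652498
```

Request:
step_arm(series=[0, 0, 0, 0.02, 0, 0, -0.002, 0.02, 0, 0, -0.004, 0.02, 0, 0, -0.006, 0.02, 0, 0, -0.008, 0.02, 0, 0, -0.008, 0.02])

```text
time: 14.92
tool_pos: [0.6248, -0.0269, 0.2171]
tcp_rot: [2.785, 1.451, 0.004]
wrist_force: [4.8, 1.8, 4.6]
width: 0.146
grip_force: 51.8
```

```bash
python3 st.py
```

```text
14.925 [ 0.6248 -0.0269  0.2171] yaw 55.04 tilt [0.0029 0.0003] F [4.8151 1.7734 4.5885] M [ 0.3532 -0.7836 -0.159 ] 0.1460347677036688 51.75994098186493 q6 0.5269142481064375
```

Request:
step_arm(series=[0.0003, 0.0004, -0.001, 0, 0.0006, 0.0008, -0.002, 0, 0.0006, 0.0008, -0.003, 0, 0.0006, 0.0008, -0.003, 0])

```text
time: 15.42
tool_pos: [0.6247, -0.0269, 0.2186]
tcp_rot: [-2.786, -1.451, -0.0]
wrist_force: [4.4, 2.2, -0.3]
width: 0.148
grip_force: 51.1
```

```bash
python3 st.py
```

```text
15.425 [ 0.6247 -0.0269  0.2186] yaw 55.03 tilt [0.0001 0.0003] F [ 4.4337  2.2288 -0.2807] M [ 0.2387 -0.8642 -0.2252] 0.14764899412639593 51.103856563568115 q6 0.5271470467565473
```

Request:
step_arm(series=[0.0005, 0.0005, -0.001, 0, 0.0005, 0.0005, -0.002, 0, 0.0005, 0.0005, -0.002, 0])

```text
time: 15.8
tool_pos: [0.6247, -0.0269, 0.2204]
tcp_rot: [-2.785, -1.451, 0.002]
wrist_force: [4.6, 0.4, -4.6]
width: 0.152
grip_force: 50.7
```

```bash
python3 st.py
```

```text
15.8 [ 0.6247 -0.0269  0.2204] yaw 55.04 tilt [-0.0015  0.0001] F [ 4.6427  0.3506 -4.555 ] M [ 0.1498 -0.788  -0.2821] 0.15161218749173994 50.65555393695831 q6 0.5272865277955271
```

Request:
step_arm(series=[0.0003, 0.0004, -0.001, 0, 0.0003, 0.0004, -0.002, 0, 0.0003, 0.0004, -0.002, 0])

```text
time: 16.18
tool_pos: [0.6247, -0.0269, 0.2224]
tcp_rot: [-2.785, -1.451, 0.004]
wrist_force: [1.2, 1.2, -6.5]
width: 0.15
grip_force: 50.3
```

```bash
python3 st.py
```

```text
16.175 [ 0.6247 -0.0269  0.2224] yaw 55.05 tilt [-0.0025  0.    ] F [ 1.2407  1.161  -6.5117] M [ 0.0833 -0.4005 -0.2093] 0.15004729849728224 50.272979736328125 q6 0.5272696856919052
```

Request:
step_arm(series=[0, 0, -0.001, 0, 0, 0, -0.002, 0, 0, 0, -0.003, 0, 0, 0, -0.003, 0])

```text
time: 16.68
tool_pos: [0.6248, -0.027, 0.2259]
tcp_rot: [-2.785, -1.452, 0.003]
wrist_force: [-1.1, 0.2, -7.7]
width: 0.156
grip_force: 50.0
```

```bash
python3 st.py
```

```text
16.675 [ 0.6248 -0.027   0.2259] yaw 55.06 tilt [-0.0022 -0.0002] F [-1.0575  0.2421 -7.691 ] M [ 0.0243  0.2017 -0.211 ] 0.1556020123976653 50.01924276351929 q6 0.5272369779859724
```

```bash
python3 - <<'E'
from h import *
a=[]
for n,(x,y,w,h) in {'side':(250,130,80,80),'scene':(200,150,80,80),'wrist':(180,150,150,150)}.items():
    p,T=shot(n); a.append(cv2.resize(p['image'][y:y+h,x:x+w,::-1],(266,400),interpolation=cv2.INTER_CUBIC) if 0 else cv2.resize(p['image'][y:y+h,x:x+w,::-1],(266,266),interpolation=cv2.INTER_CUBIC))
cv2.imwrite('pics/c3.png',np.hstack(a))
E
```

```text
(no output)
```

View pics/c3.png

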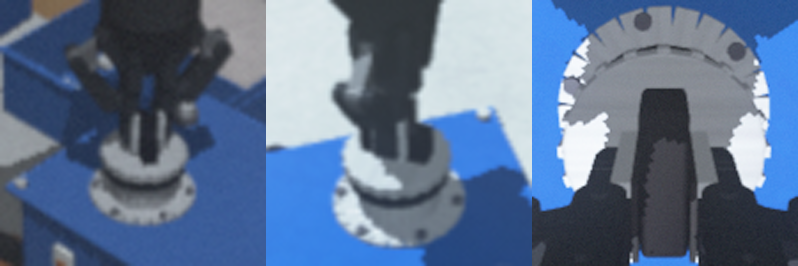

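Request:
step_arm(series=[0, 0, -0.001, 0, 0, 0, -0.002, 0, 0, 0, -0.003, 0, 0, 0, -0.004, 0, 0, 0, -0.004, 0])

```text
time: 17.45
tool_pos: [0.6264, -0.0269, 0.2313]
tcp_rot: [2.785, 1.451, 0.003]
wrist_force: [-0.6, -0.1, -2.2]
width: 0.152
grip_force: 50.9
```

```bash
python3 st.py; python3 - <<'E'
from h import *
p,T=shot('wrist'); g=p['image'].max(2).astype(int)
w=cv2.imread('pics/w2.png').max(2).astype(int)
for c in (246,252,258): print(c,w[192:212,c],g[192:212,c])
E
```

```text
17.45 [ 0.6264 -0.0269  0.2313] yaw 55.05 tilt [ 0.002  -0.0002] F [-0.6451 -0.1144 -2.1792] M [0.0218 0.0429 0.0244] 0.1524197750653187 50.9219616651535 q6 0.5272209479581821
246 [151 150 150 152 153 150 150 126  50  51  49  50  47  49  46  47  50  51
  47  46] [148 146 146 149 150 150 150 124  55  55  50  54  55  55  53  54  52  55
  52  56]
252 [151 152 150 152 152 152 152 128  53  53  54  51  46  48  48  49  54  52
  51  50] [147 148 149 148 150 148 150 127  50  58  48  46  53  51  48  51  52  55
  54  50]
258 [151 150 153 154 155 152 152 129  55  53  51  56  50  51  53  55  46  52
  50  54] [146 145 147 150 149 150 141 105  52  51  47  50  49  47  50  51  53  49
  52  51]
```

Request:
step_arm(series=[0, 0, -0.01, 0, 0, 0, -0.03, 0, 0, 0, -0.05, 0, 0, 0, -0.075, 0, 0, 0, -0.095, 0, 0, 0, -0.1, 0])

```text
time: 18.25
tool_pos: [0.6268, -0.027, 0.3335]
tcp_rot: [2.784, 1.451, 0.006]
wrist_force: [-0.3, -0.1, -1.4]
width: 0.151
grip_force: 51.0
```

Request:
step_arm(series=[0.011, -0.03, 0, 0, 0.027, -0.072, 0, 0, 0.043, -0.115, 0, 0, 0.059, -0.158, 0, 0, 0.075, -0.2, 0, 0, 0.091, -0.243, 0, 0, 0.104, -0.279, 0, 0, 0.111, -0.298, 0, 0])

```text
time: 19.25
tool_pos: [0.4434, 0.2361, 0.3297]
tcp_rot: [-2.784, -1.454, 0.002]
wrist_force: [0.3, 0.4, -1.2]
width: 0.152
grip_force: 50.9
```

Request:
step_arm(series=[0, 0, 0, 0, 0, 0, 0, 0])

```text
time: 19.5
tool_pos: [0.4451, 0.2344, 0.3299]
tcp_rot: [2.785, 1.452, -0.001]
wrist_force: [1.2, -0.5, -3.3]
width: 0.152
grip_force: 50.9
```

```bash
python3 look.py w3; python3 st.py; python3 - <<'E'
from h import *
a=[cv2.imread('pics/w3.png')]
p,T=shot('scene'); a.append(p['image'][:,:,::-1]);p,T=shot('side'); a.append(p['image'][:,:,::-1])
cv2.imwrite('pics/c4.png',np.vstack([cv2.resize(a[0],(448,336)) if 0 else a[0][:,:512],]))
for n in ('scene','side'):
    p,T=shot(n)
    for l in ('tray','ferrule'): 
        for r in viewer.spot_point(p,l)[:2]: print(n,l,r['score'],onz(p,T,r['point'],.0))
E
```

```text
19.5 [0.4451 0.2344 0.3299] [ 2.7855  1.4517 -0.0009] q [ 0.4355 -0.1124  1.8277 -0.0005  1.4269  1.0455] F [ 1.1504 -0.458  -3.2877] [0.0567 0.0208 0.0493] 0.15224096901881884
[[ 0.5728  0.8197 -0.0003]
 [ 0.8197 -0.5728 -0.0007]
 [-0.0008  0.0002 -1.    ]]
cap_grip [436. 106.] 0.76 [0.6159 0.2078 0.2275]
cap_grip [252. 243.] 0.63 [0.414  0.1931 0.2275]
cap_grip [374. 159.] 0.57 [0.5507 0.1982 0.2275]
cap_foot [368. 156.] 0.87 [0.5577 0.1902 0.19  ]
cap_foot [422. 109.] 0.81 [0.6238 0.2012 0.19  ]
cap_foot [258. 220.] 0.67 [0.4256 0.1978 0.19  ]
neck [500. 269.] 0.96 [ 0.6258 -0.0245  0.178 ]
tray [233. 131.] 0.58 [0.4425 0.2921 0.    ]
ferrule [197. 101.] 0.76 [0.4225 0.3646 0.003 ]
19.85 [0.4453 0.2344 0.3302] yaw 55.0 tilt [-0.0001 -0.0001] F [ 0.3902 -0.0894 -1.9975] M [-0.0334  0.0088 -0.0155] 0.14750650584906358 50.900083780288696 q6 1.0459036144287692
scene tray 0.83 [0.43942242 0.29945263 0.        ]
scene ferrule 0.57 [ 0.42370084 -0.07145776  0.        ]
scene ferrule 0.52 [0.41641131 0.36543329 0.        ]
side tray 0.79 [0.43864166 0.28954202 0.        ]
side tray 0.73 [0.41861167 0.36895898 0.        ]
side ferrule 0.72 [0.41983489 0.36632736 0.        ]
side ferrule 0.44 [ 0.40261567 -0.08078607  0.        ]
```

View pics/w3.png

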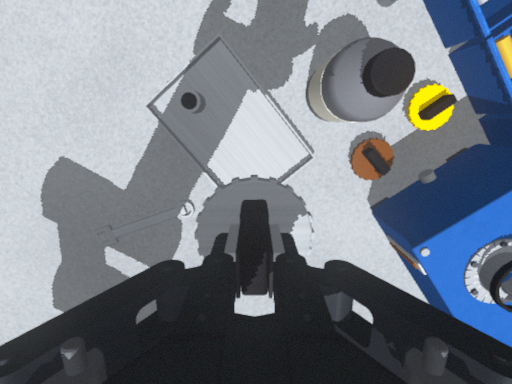

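```bash
python3 - <<'E'
from h import *
np.set_printoptions(precision=4,suppress=True)
p,T=shot('wrist')
c=[onz(p,T,q,.022)[:2] for q in [(219,38),(149,105),(312,156)]]
print(c, np.linalg.norm(c[0]-c[1]),np.linalg.norm(c[0]-c[2]))
ctr=(c[1]+c[2])/2; y=(c[0]-c[2])/np.linalg.norm(c[0]-c[2]); print('ctr',ctr,'y',y,'target',ctr-.058*y)
print('item',onz(p,T,(187,208),.0))
E
```

```text
[array([0.5066, 0.4134]), array([0.3596, 0.4009]), array([0.5272, 0.1858])] 0.14753085321636747 0.22858346853445635
ctr [0.4434 0.2933] y [-0.0903  0.9959] target [0.4486 0.2356]
item [0.2931 0.2307 0.    ]
```

Request:
step_arm(series=[0, 0, 0.03, 0, 0, 0, 0.07, 0, 0, 0, 0.11, 0, 0, 0, 0.15, 0, 0, 0, 0.19, 0, 0, 0, 0.23, 0, 0, 0, 0.265, 0, 0, 0, 0.28, 0])

```text
time: 21.3
tool_pos: [0.4434, 0.2341, 0.0481]
tcp_rot: [-2.786, -1.452, 0.006]
wrist_force: [-0.3, -0.5, -1.5]
width: 0.153
grip_force: 50.8
```

Request:
step_arm(series=[0, 0, 0.003, 0, 0, 0, 0.006, 0, 0, 0, 0.009, 0, 0, 0, 0.011, 0, 0, 0, 0.013, 0, 0, 0, 0.013, 0])

```text
time: 22.05
tool_pos: [0.4449, 0.2348, 0.0373]
tcp_rot: [-2.786, -1.452, 0.0]
wrist_force: [0.3, 0.7, -1.2]
width: 0.154
grip_force: 50.8
```

```bash
python3 st.py
```

```text
22.05 [0.4449 0.2348 0.0373] yaw 55.05 tilt [-0.0001 -0.    ] F [ 0.3452  0.6669 -1.1571] M [-0.0087 -0.0066 -0.0025] 0.15432304377950665 50.84136664867401 q6 1.0460076415361181
```

Request:
step_arm(series=[0, 0, 0.0005, 0, 0, 0, 0.001, 0, 0, 0, 0.0015, 0, 0, 0, 0.002, 0, 0, 0, 0.0025, 0, 0, 0, 0.0025, 0])

```text
time: 22.8
tool_pos: [0.445, 0.2348, 0.0347]
tcp_rot: [-2.786, -1.452, 0.0]
wrist_force: [-0.0, 0.0, -2.2]
width: 0.148
grip_force: 50.8
```

```bash
python3 st.py
```

```text
22.8 [0.445  0.2348 0.0347] yaw 55.05 tilt [-0.0001 -0.    ] F [-0.031   0.0443 -2.1683] M [ 0.0625 -0.0498 -0.0239] 0.14755054885178348 50.842459201812744 q6 1.0460400280371827
```

Request:
step_arm(series=[0, 0, 0.0005, 0, 0, 0, 0.001, 0, 0, 0, 0.0015, 0, 0, 0, 0.0015, 0])

```text
time: 23.3
tool_pos: [0.4449, 0.2348, 0.0332]
tcp_rot: [-2.786, -1.452, 0.0]
wrist_force: [0.4, 0.8, -2.2]
width: 0.15
grip_force: 50.8
```

```bash
python3 st.py
```

```text
23.3 [0.4449 0.2348 0.0332] yaw 55.05 tilt [-0.0002 -0.0001] F [ 0.3636  0.7798 -2.2041] M [ 0.0079 -0.0143  0.0028] 0.14982256501274205 50.84171712398529 q6 1.0460171635629802
```

Request:
step_arm(series=[0, 0, 0.0005, 0, 0, 0, 0.001, 0, 0, 0, 0.0015, 0, 0, 0, 0.0015, 0])

```text
time: 23.8
tool_pos: [0.4451, 0.2349, 0.0324]
tcp_rot: [-2.786, -1.452, 0.0]
wrist_force: [-2.5, -2.1, 4.0]
width: 0.153
grip_force: 51.8
```

```bash
python3 st.py
```

```text
23.8 [0.4451 0.2349 0.0324] yaw 55.05 tilt [-0.0001 -0.    ] F [-2.4664 -2.1232  3.989 ] M [-0.2207  0.4817  0.0161] 0.15330465533059676 51.82879328727722 q6 1.0460634372095277
```

Request:
step_arm(series=[0, 0, -0.0007, 0, 0, 0, -0.0007, 0], newtons=20)

```text
time: 24.05
tool_pos: [0.4452, 0.2349, 0.0324]
tcp_rot: [-2.786, -1.452, -0.001]
wrist_force: [-0.2, 0.0, -0.9]
width: 0.15
grip_force: 51.2
```

Request:
step_arm(series=[0, 0, 0, 0, 0, 0, 0, 0, 0, 0, 0, 0, 0, 0, 0, 0, 0, 0, 0, 0], gripper=0.5)

```text
time: 24.68
tool_pos: [0.445, 0.2348, 0.0325]
tcp_rot: [-2.786, -1.452, -0.0]
wrist_force: [-0.2, -0.1, 0.2]
width: 0.498
grip_force: 0.0
```

Request:
step_arm(series=[0, 0, -0.01, 0, 0, 0, -0.03, 0, 0, 0, -0.06, 0, 0, 0, -0.1, 0, 0, 0, -0.15, 0, 0, 0, -0.2, 0, 0, 0, -0.23, 0, 0, 0, -0.23, 0])

```text
time: 25.68
tool_pos: [0.4469, 0.2357, 0.2668]
tcp_rot: [2.786, 1.452, 0.012]
wrist_force: [-0.3, -0.6, 0.5]
width: 0.497
grip_force: 0.0
```

```bash
python3 look.py w4; python3 st.py
```

```text
25.675 [0.4469 0.2357 0.2668] [2.7857 1.4517 0.0122] q [ 0.436  -0.0875  1.9191  0.      1.3022  1.046 ] F [-0.2918 -0.6387  0.4611] [ 0.0371 -0.0054 -0.029 ] 0.4972900495483818
[[ 0.5728  0.8197  0.007 ]
 [ 0.8197 -0.5728  0.0033]
 [ 0.0068  0.0039 -1.    ]]
cap_grip [463. 106.] 0.88 [0.5984 0.2201 0.2275]
cap_grip [249. 173.] 0.79 [0.462  0.2626 0.2275]
cap_grip [393. 167.] 0.58 [0.5433 0.2104 0.2275]
cap_foot [254. 166.] 0.84 [0.4642 0.2599 0.19  ]
cap_foot [381. 164.] 0.82 [0.5488 0.2018 0.19  ]
cap_foot [445. 107.] 0.74 [0.6105 0.213  0.19  ]
neck [433. 236.] 0.29 [0.56   0.1111 0.178 ]
tray [228. 135.] 0.86 [0.4424 0.2944 0.    ]
ferrule [186. 105.] 0.68 [0.4192 0.3613 0.003 ]
26.025 [0.4442 0.2344 0.2608] yaw 55.05 tilt [-0.0028 -0.0013] F [ 0.6469 -0.6853 -0.3563] M [ 0.0199 -0.02   -0.0355] 0.5019114162112703 0.0 q6 1.0459896138780036
```

View pics/w4.png

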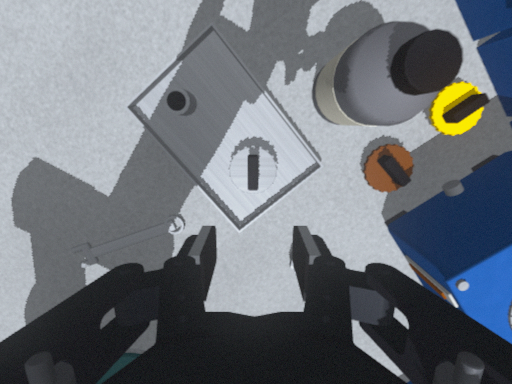

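The cap stands upright in the empty -y half of the tray at about (253, 168). The ferrule at (178, 101) is untouched and the gripper is clear.

```bash
python3 -c "
from h import *
print(job.finish_job())"
```

```text
the job is handed in; nothing more can be done
None
```

The filler is open and the job is handed in after about 26 s: I pressed the cap down, turned it about 50° anticlockwise to its stop, lifted it off and stood it upright in the tray's empty half; the highest force readings were about 17 N pressing and 0.63 N m twisting.

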